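# Tap made ready to rinse the juicer's pulp bin

## Robot

A 6-joint arm with a two-finger parallel gripper is mounted at the origin on the work surface. World frame = base frame: x ahead of the robot, y to its left, z up, the work surface at z = 0. Lengths are in mm, angles in rad, forces in N, time in s.
With the tool pointing down it reaches from about 375 to 975 mm from the base axis. Payload 3.8 kg.
Tool frame: the origin (TCP) lies on the centre line of the jaws, within the pads' length; the fingertips stand manip.tip_reach ahead of it and the grasp point (between the pads) lies 2 mm behind it (manip.tip_reach is the distance from the TCP to the fingertips, in mm); z points along the fingers, y is the line along which they close (so a half turn about z gives the same grasp; the last joint's range is limited). The gripper opens to 85 mm and grips with 20 to 120 N. Pads are 22 mm wide; open, the fingers measure 114 mm over their backs; the gripper's body (76 mm by 85 mm) begins 54 mm behind the grasp point. The pads swing forward as they close: fully open they stand 13 mm farther back than shut.
Start: joints at [1.286, 0.264, 1.604, -0, 1.274, -0.037], TCP at [165.556, 654.377, 248.28] pointing down, gripper open.
Joint ranges: [-2.63, 2.63], [-0.94, 2.18], [0.31, 2.57], [-1.31, 4.45], [0, 2.66], [-2.55, 2.55]. Speed limits (rad/s): [2.57, 2.57, 3.14, 3.14, 3.14, 3.14].

## Interface

Orientations are given as a unit quaternion [x, y, z, w].
In Python, from rig import telemetry, camera, workorder, manip gives the robot as it stands.
- The arm moves only by the tool play_rows, never from a script. Its argument "plan" is one flat list of numbers, 6 for each row, row after row: the shift along the tool's x, y, z in cm, then the turn, a rotation vector about the tool's x, y, z in rad. In form: [x, y, z, ax, ay, az, x, y, z, ax, ay, az, ...]. A call has 1 to 20 rows; each row shifts and turns the commanded pose from where the row before left it, along the tool's axes as they then stand; what a row does not reach is not made up. A row lasts 1/10 s, in which the tool goes at most 50 mm and 8.59 degrees, less where a joint would pass 70% of its speed; a pose out of reach is approached as far as the arm can. A call is refused whole if a number of a shift passes 5 or a number of a turn 0.15, either way. A call with a gripper value outside its range is refused whole. "grip" is the closure, from -1 (fully open) to 1 (shut), so that 0 is half open, set as the call begins (left out, the last holds). The fingers move at their own pace and stop on an object; "newtons" is the grip in N (left out, the last holds). Time passes only in rows, so rows that do not move let the fingers close. It gives the time, the measured TCP pose, the force, the opening and the grip force at its end, in the units of the state.
- telemetry.get_obs(): the state, without advancing time (a new reading comes with each control period).
- camera(name): name is "scene" or "top" or "wrist"; returns a dict with "img" (384x512x3 uint8, red, green, blue), "camera_matrix" (3x3 intrinsics, pixels), "R" (3x3) and "t" (3): a world point X has camera coordinates R X + t. Camera axes: x right, y down, z forward; pixel columns grow to the right and rows downward; lengths in mm; the calibration is good to about 2 mm. A picture is of the moment at which its call begins. There is no depth.
- workorder.sign_off(): hands the job in; it is judged then, once.
The state is a dict: "t": time; "joint_positions": joint angles; "joint_vel": joint speeds; "joint_torque": joint torques, N m; "position": TCP position; "ee_rot": TCP orientation; "force": force on the tool from outside, world axes, zero at the start; "moment": the same for the moment, N m; "finger_gap": finger opening in mm; "gripper_force": force on a finger pad.
Only numpy, scipy, OpenCV 4.12 (cv2) and the standard library are available. Lean on these libraries where they do the work, as an engineer would, in place of code of your own. Each camera call takes 0.05 s, during which the arm holds its last target. There are 200 camera calls.

## Task

Get the kitchen tap ready for rinsing the juicer's pulp bin with cold water: push the tap's spout round until its outlet is over the middle of the smoked-plastic pulp bin standing in the sink, and push the tap's top lever round to the right as the robot sees it, all the way to cold (the blue dot's side). Keep the water off, so do not raise the lever, and leave the bin and everything else standing where it is.

Things in the scene. Friction and masses are not known exactly. Their poses are not given: they have to be found in the camera images.
- tap_axis (a point): Foot of the chromed single-lever mixer tap on the far ledge of a steel double-bowl sink: the point on its vertical axis at the ledge's surface, from which all tap heights are given. Fixed column 47 mm wide, 177 mm high; the lever's cap ends at 212 mm. Dots on the column's robot side at 158 mm: blue on the right (-y), red on the left. Spout and lever both turn about this axis.
- spout (a joint): Swivel angle of the spout, rad: 0 pointing at the robot (-x), positive towards -y (robot's right), stops at +-1.05. A round bar 25 mm thick that rises outwards: its centre line is 98 mm high at 20 mm from the axis, 128 at 100, 156 at 180, 158 at 205, then it bends down to the outlet. Stiff (0.35 N m), stays where it is left, cannot tip.
- spout_outlet (a point): Centre of the round outlet (28 mm wide) at the spout's end, facing down: 215 mm from the tap's axis, 125 mm high.
- tap_lever (a joint): Angle of the tap's top lever about the tap's axis, rad: 0 pointing at the robot (-x), positive towards -y (robot's right). Stop at 0.7 = fully cold, stop at -0.7 = fully hot. Stiff (0.2 N m), stays where it is left, independent of the spout below it.
- lever_tip (a point): Middle of the free end of the top lever, a flat chromed bar 17 mm wide and 9 mm thick (22 mm wide over the last 20 mm). It reaches from the cap to 122 mm from the tap's axis and rises slightly: its middle is 203 mm high at 20 mm from the axis, 215 mm at 120 mm.
- tap_flow (a joint): How far the top lever is raised, rad: 0 is down (water off), up to 0.4 (fully on). It starts down and is held by light friction (0.12 N m).
- pulp_bin: The juicer's pulp bin: open-topped, smoked clear plastic with a black rim, 190 mm (its x) by 130 mm (its y), 165 mm high, 0.4 kg, loose. It stands in the left or right bowl of the sink (floor 154 mm below the ledge), so its rim is 11 mm above the ledge. Its far wall (+x) is bowed inwards by 15 mm. Origin: centre of its underside.
- bin_mouth (a point): Middle of the pulp bin's open mouth, at rim height, 165 mm above its underside. It lies within 30 mm of the circle that the outlet travels on, seen from above.
- filter_basket: Juicer's stainless filter basket, loose, 136 mm across the top, 75 mm high, in the sink's other bowl. Origin: centre of its underside. Leave alone.
- pusher: Juicer's black plastic feed pusher, loose, upright, up to 80 mm wide and 130 mm high, on the sink's right rim. Origin: centre of its underside. Leave alone.
- tumbler: Drinking glass, loose, 68 mm wide, 105 mm high, on the sink's left rim. Origin: centre of its underside. Leave alone.
- soap_bottle: Amber soap bottle with a black pump, loose, 60 mm wide, 170 mm high, on the sink's far ledge beside the tap. Origin: centre of its underside. Leave alone.
- juice_jug: Clear juice jug with a dark handle, loose, 106 mm wide without the handle, 150 mm high, on the worktop to the left. Origin: centre of its underside. Leave alone.
- brush: Green and white washing-up brush, loose, 208 mm long, 56 mm wide and 32 mm high at the head, lying on the sink's far ledge to the right of the tap. Origin: under its middle. Leave alone.

How it is judged:
By the outcome, as a careful person would: the job done as asked, in the order asked, and still so for the second after the job is handed in, with the robot touching nothing.
It also fails if it takes over 64 s, if anything falls off the work surface, if the arm or the gripper's body presses on something with over 40 N, if the wrist force passes 120 N, or if a joint passes its speed limit or range.

## Working session

There is one attempt and no reset: what is moved stays moved. The work goes in short steps, Python scripts to look and compute and a tool call to move; the robot and the scene stay as the last step left them, time stands still between calls to the robot, and variables do not carry over. Pictures are saved under pics/ and viewed, at most 10 in all, crops included, and the job is handed in when it is done.

Besides the shell and the picture viewer there is one more tool, called after "Emit:" in YAML: its name, and indented under it one key for each argument. play_rows: Moves the arm, as the interface text tells. Its arguments: {"type":"object","properties":{"plan":{"type":"array"},"grip":{"type":"number"},"newtons":{"type":"number"}},"required":["plan"]}

```bash
ls; mkdir -p pics; python3 - <<'E'
from rig import telemetry,camera,workorder,manip
import cv2,json,numpy as np
o=telemetry.get_obs();print(o['t'],o['position'],o['ee_rot'],o['finger_gap'],manip.tip_reach)
for n in('scene','top'):
    c=camera(n);cv2.imwrite(f'pics/{n}0.png',cv2.resize(c['img'][:,:,::-1],(800,600),interpolation=cv2.INTER_CUBIC));cv2.imwrite(f'{n}0raw.png',c['img'][:,:,::-1])
    np.savez(f'{n}0.npz',**c)
    print(n,c['camera_matrix'].tolist(),np.round(c['R'],4).tolist(),c['t'],(-c['R'].T@c['t']))
E
```

```text
pics
0.0 [165.37105713 653.70585309 246.929058  ] [ 1.23578031e-01  9.92334207e-01 -1.12206670e-03 -1.81286811e-04] 85.38654423884451 17.0
scene [[485.39999628453916, 0.0, 258.1618730616401], [0.0, 485.39999628453916, 190.32879476604828], [0.0, 0.0, 1.0]] [[-0.2555, 0.9668, -0.0034], [0.8245, 0.216, -0.5231], [-0.505, -0.1365, -0.8523]] [  44.81185755 -456.52535271 1851.52928375] [1322.80441043  307.98789008 1339.3715467 ]
top [[486.78553723002966, 0.0, 260.11777112894316], [0.0, 486.78553723002966, 193.95094611197686], [0.0, 0.0, 1.0]] [[-0.0248, -0.9997, 0.0029], [-0.9967, 0.0245, -0.0778], [0.0777, -0.0048, -0.997]] [ 107.61308088  568.2777673  1704.69161195] [ 436.58043873  101.79892803 1743.42427039]
```

View pics/scene0.png

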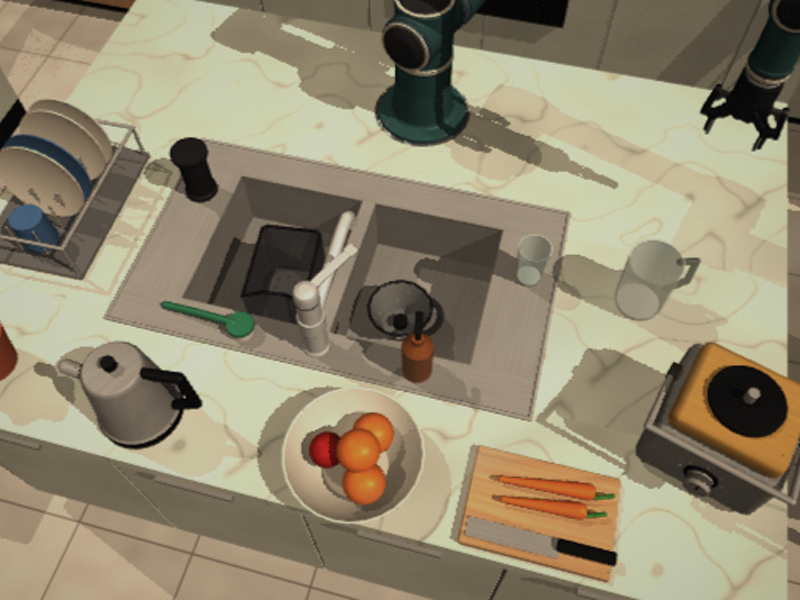

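View pics/top0.png

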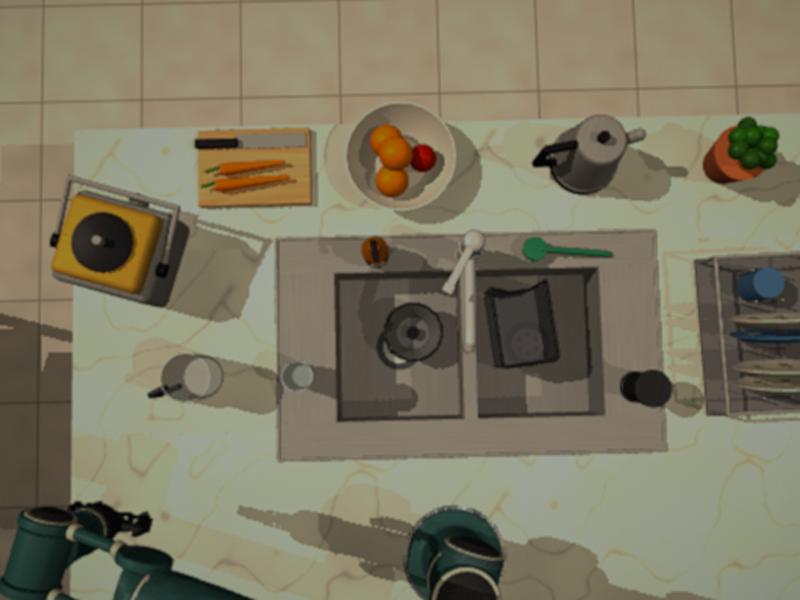

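The scene shows the bin in the robot's right bowl, with the basket in the left one. In the top view (800×600) the tap cap is at (474,240), the spout end at (469,345), the lever tip at (450,290), and the bin rim corners at about (487,290), (546,282), (558,360) and (499,367). I'll zoom in to get better corner positions.

```bash
cat > h.py <<'E'
import numpy as np,cv2
def ray(c,uv,z):
    R=c['R'];t=c['t'];C=-R.T@t
    d=R.T@np.linalg.inv(c['camera_matrix'])@np.array([uv[0],uv[1],1.]);return C+d*(z-C[2])/d[2]
def tri(c1,p1,c2,p2):
    P=[c['camera_matrix']@np.c_[c['R'],c['t']] for c in(c1,c2)]
    X=cv2.triangulatePoints(P[0],P[1],np.array(p1,float),np.array(p2,float));return (X[:3]/X[3]).ravel()
def proj(c,X):
    p=c['camera_matrix']@(c['R']@np.array(X,float)+c['t']);return p[:2]/p[2]
E
python3 - <<'E'
import cv2,numpy as np
a=cv2.imread('top0raw.png')[140:250,265:395];a=cv2.resize(a,None,fx=5,fy=5,interpolation=cv2.INTER_CUBIC);a=np.clip(a*1.8,0,255).astype('uint8')
b=cv2.imread('scene0raw.png')[125:235,145:245]
cv2.imwrite('pics/crop_top.png',a)
b=cv2.resize(b,None,fx=5,fy=5,interpolation=cv2.INTER_CUBIC);cv2.imwrite('pics/crop_scene.png',np.clip(b*1.5,0,255).astype('uint8'))
E
```

```text
(no output)
```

View pics/crop_top.png

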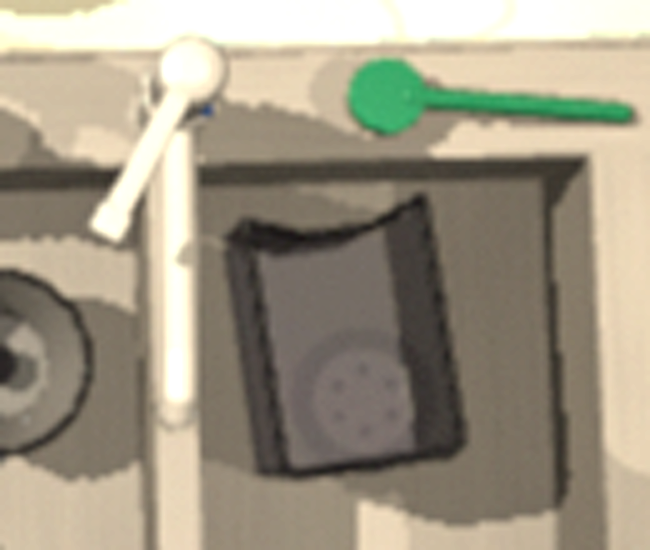

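View pics/crop_scene.png

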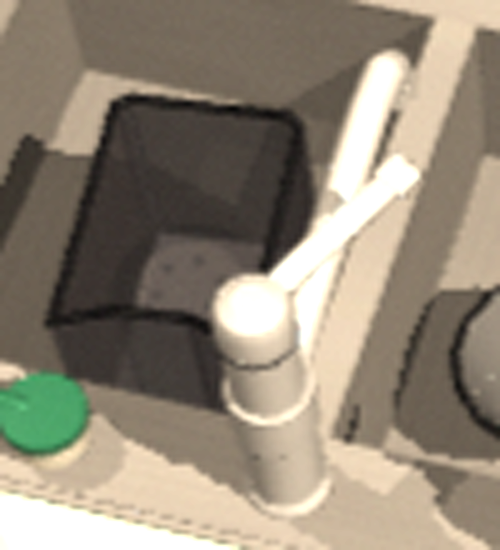

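Top crop: cap centre (193,70), lever tip (106,228), spout end about (177,420), and bin rim corners (235,225), (424,198), (461,447), (263,471). Scene crop: bin corners (116,98), (300,115) and (50,322), cap centre (257,308), lever tip (403,175).

```bash
python3 - <<'E'
import numpy as np
from h import *
T=np.load('top0.npz');S=np.load('scene0.npz')
ct=lambda p:np.array([265,140])+(np.array(p)+.5)/5-.5
cs=lambda p:np.array([145,125])+(np.array(p)+.5)/5-.5
np.set_printoptions(precision=1,suppress=True)
for n,a,b in[('c-rob-',(461,447),(116,98)),('c-rob+',(263,471),(300,115)),('c-far-',(424,198),(50,322)),('levertip',(106,228),(403,175)),('cap',(193,68),(254,300))]:
    print(n,tri(T,ct(a),S,cs(b)))
for L in(0,5):
  q=np.array([ray(T,ct(p),L+11) for p in[(236,227),(424,199),(460,446),(264,470)]])
  m=q.mean(0);ax=ray(T,ct((193,70)),L+208);lt=ray(T,ct((106,228)),L+217);sp=ray(T,ct((176,410)),L+150)
  print(L,'bin',m,q.tolist(),np.linalg.norm(np.diff(q,axis=0),axis=1),'axis',ax,'lever',lt-ax,np.hypot(*(lt-ax)[:2]),np.arctan2(-(lt-ax)[1],-(lt-ax)[0]))
  print(' spout',sp-ax,np.arctan2(-(sp-ax)[1],-(sp-ax)[0]),'bin r,ang',np.hypot(*(m-ax)[:2]),np.arctan2(-(m-ax)[1],-(m-ax)[0]))
E
```

```text
c-rob- [ 438.7 -246.7   16.4]
c-rob+ [ 427.6 -110.8   28.7]
c-far- [ 616.6 -227.2   13.4]
levertip [581.6  12.3 215. ]
cap [681.8 -44.5 213.7]
0 bin [ 520.  -167.9   11. ] [[599.1725113732291, -92.0486993657787, 11.0], [615.9996705267909, -227.3222386365357, 11.0], [439.0796792418229, -246.01148406008883, 11.0], [425.549320496416, -106.1953655386668, 11.0]] [136.3 177.9 140.5] axis [681.8 -45.9 208. ] lever [-100.6   58.9    9. ] 116.51414969428232 -0.5295815014089664
 spout [-214.8   12.6  -58. ] -0.05879367788806285 bin r,ang 202.63225282772316 0.6458638219683073
5 bin [ 519.7 -167.1   16. ] [[598.7032496703551, -91.4892300985982, 16.0], [615.4818434711879, -226.3723524790401, 16.0], [439.0724661111931, -245.00765832860162, 16.0], [425.58115772711113, -105.595067167396, 16.0]] [135.9 177.4 140.1] axis [681.  -45.5 213. ] lever [-100.2   58.7    9. ] 116.13798827834961 -0.5295821019896234
 spout [-214.1   12.6  -58. ] -0.05872013997231227 bin r,ang 202.0078746416459 0.6463506027712304
```

Emit:
play_rows:
  plan: [-2.85, -3.5, -0.5, 0, 0, 0, -2.85, -3.5, -0.5, 0, 0, 0, -2.85, -3.5, -0.5, 0, 0, 0, -2.85, -3.5, -0.5, 0, 0, 0, -2.85, -3.5, -0.5, 0, 0, 0, -2.85, -3.5, -0.5, 0, 0, 0, -2.85, -3.5, -0.5, 0, 0, 0, -2.85, -3.5, -0.5, 0, 0, 0, -2.85, -3.5, -0.5, 0, 0, 0, -2.85, -3.5, -0.5, 0, 0, 0, -2.85, -3.5, -0.5, 0, 0, 0, -2.85, -3.5, -0.5, 0, 0, 0, -2.85, -3.5, -0.5, 0, 0, 0, -2.85, -3.5, -0.5, 0, 0, 0, -2.85, -3.5, -0.5, 0, 0, 0, -2.85, -3.5, -0.5, 0, 0, 0, 0, 0, 0, 0, 0, 0, 0, 0, 0, 0, 0, 0, 0, 0, 0, 0, 0, 0]
  grip: 1
  newtons: 40

```text
t: 2.0
position: [469.7, 0.3, 327.7]
ee_rot: [0.123, 0.992, 0.0, -0.001]
force: [0.5, 0.5, -0.1]
finger_gap: 0.3
gripper_force: 0.0
```

```bash
python3 - <<'E'
from rig import telemetry,camera
from h import *
np.set_printoptions(precision=3,suppress=True)
o=telemetry.get_obs();print(o['t'],o['position'],o['ee_rot'],o['joint_positions'],o['finger_gap'])
c=camera('wrist');np.savez('w1.npz',**c);cv2.imwrite('pics/w1.png',cv2.resize(c['img'][:,:,::-1],(800,600),interpolation=cv2.INTER_CUBIC))
print(-c['R'].T@c['t'],c['R'],c['camera_matrix'][0])
for X in[(520,-168,13),(682,-46,0),(467,-33,125),(682,-46,212)]:print(X,proj(c,X)*800/512)
E
```

```text
2.0 [469.651   0.334 327.694] [ 0.123  0.992  0.    -0.001] [-0.053 -0.173  1.915  0.001  1.401 -1.376] 0.27405738936808577
[387.831  20.851 451.986] [[ 0.244  0.97  -0.   ]
 [ 0.918 -0.231  0.322]
 [ 0.312 -0.079 -0.947]] [295.171   0.    249.059]
(520, -168, 13) [241.765 319.679]
(682, -46, 0) [395.401 419.559]
(467, -33, 125) [344.454 269.108]
(682, -46, 212) [399.197 592.821]
```

View pics/w1.png

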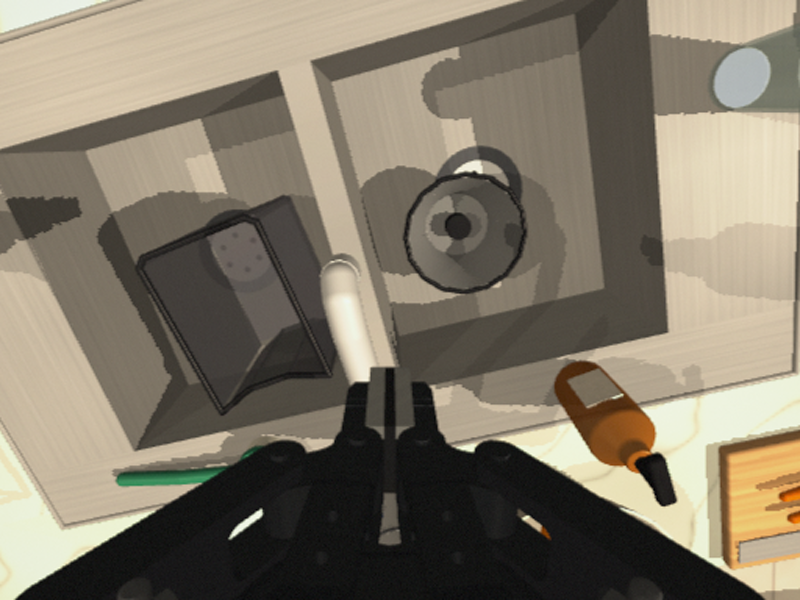

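The wrist view shows the whole bin rim, with corners at (141,264), (250,216), (331,375) and (222,412). The spout end is at about (340,265).

```bash
python3 - <<'E'
from h import *
np.set_printoptions(precision=1,suppress=True)
W=np.load('w1.npz');T=np.load('top0.npz')
cv=lambda p:(np.array(p)+.5)*.64-.5
ct=lambda p:np.array([265,140])+(np.array(p)+.5)/5-.5
for n,p,q in[('f+',(331,375),(236,227)),('f-',(222,412),(424,199)),('r-',(141,264),(460,446)),('r+',(250,216),(264,470))]:
    print(n,tri(W,cv(p),T,ct(q)))
for L in(0,5):
  q=np.array([ray(W,cv(p),L+11) for p in[(331,375),(222,412),(141,264),(250,216)]]);m=q.mean(0)
  a=np.array([682,-46]);d=m[:2]-a
  print(L,q,m,np.linalg.norm(np.diff(q,axis=0),axis=1),np.hypot(*d),np.arctan2(-d[1],-d[0]))
E
```

```text
f+ [597.4 -91.4  26.2]
f- [ 615.8 -226.4   14.6]
r- [ 439.5 -246.2    9.5]
r+ [423.3 -98.6  83.4]
0 [[ 603.7  -98.2   11. ]
 [ 618.3 -227.8   11. ]
 [ 440.3 -245.1   11. ]
 [ 421.9 -124.9   11. ]] [ 521. -174.   11.] [130.5 178.9 121.6] 205.65816297314177 0.6718864581342877
5 [[ 601.3  -96.9   16. ]
 [ 615.7 -225.    16. ]
 [ 439.7 -242.1   16. ]
 [ 421.5 -123.2   16. ]] [ 519.5 -171.8   16. ] [129.  176.9 120.2] 205.48230830882272 0.658895394837755
```

Emit:
play_rows:
  plan: [-1.05, 0.9, 0, 0, 0, 0, -1.05, 0.9, 0, 0, 0, 0, 0, 0, 3.4, 0, 0, -0.05, 0, 0, 3.4, 0, 0, -0.05, 0, 0, 3.4, 0, 0, -0.05, 0, 0, 3.4, 0, 0, -0.04, 0, 0, 3.4, 0, 0, 0, 0, 0, 0, 0, 0, 0, 0, 0, 0, 0, 0, 0]

```text
t: 2.95
position: [495.3, 12.8, 158.2]
ee_rot: [0.028, 1.0, 0.0, -0.001]
force: [0.4, 0.1, 0.5]
finger_gap: -0.1
gripper_force: 0.0
```

```bash
python3 - <<'E'
from rig import telemetry,camera
from h import *
np.set_printoptions(precision=3,suppress=True)
o=telemetry.get_obs();print(o['t'],o['position'],o['ee_rot'],o['force'])
c=camera('wrist');np.savez('w2.npz',**c);cv2.imwrite('pics/w2.png',cv2.resize(c['img'][:,:,::-1],(800,600),interpolation=cv2.INTER_CUBIC))
p=o['position'];print([ (dz,(proj(c,p+[0,0,dz])*1.5625).round()) for dz in(-17,0,20,50)], (proj(c,p+[0,14.5,-17])*1.5625).round())
E
```

```text
2.95 [495.313  12.827 158.156] [ 0.028  1.     0.    -0.001] [0.409 0.121 0.474]
[(-17, array([389., 395.])), (0, array([389., 424.])), (20, array([389., 466.])), (50, array([388., 561.]))] [430. 393.]
```

View pics/w2.png

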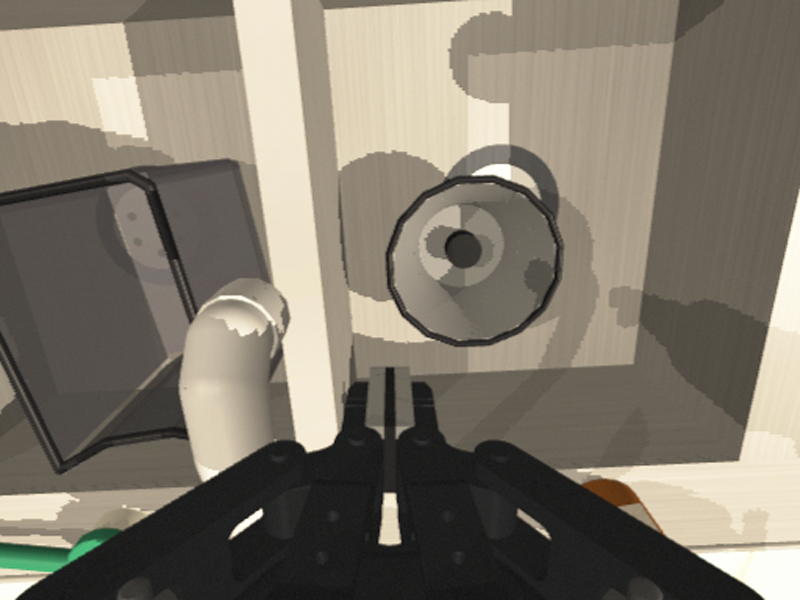

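The spout is untouched, to the left of the shut fingers. The finger half-thickness is about 15 mm, and the lever is clear. I'll raise slightly and push along an arc to about 0.60 rad.

Emit:
play_rows:
  plan: [0, -1, -0.8, 0, 0, 0, 0, -0.9, 0, 0, 0, 0, 0.1, -0.78, 0, 0, 0, -0.041, 0.1, -0.78, 0, 0, 0, -0.041, 0.1, -0.78, 0, 0, 0, -0.041, 0.1, -0.78, 0, 0, 0, -0.041, 0.1, -0.78, 0, 0, 0, -0.041, 0.1, -0.78, 0, 0, 0, -0.041, 0.1, -0.78, 0, 0, 0, -0.041, 0.1, -0.78, 0, 0, 0, -0.041, 0.1, -0.78, 0, 0, 0, -0.041, 0.1, -0.78, 0, 0, 0, -0.041, 0.1, -0.78, 0, 0, 0, -0.041, 0.1, -0.78, 0, 0, 0, -0.041, 0.1, -0.78, 0, 0, 0, -0.041, 0.1, -0.78, 0, 0, 0, -0.041, 0.1, -0.78, 0, 0, 0, -0.041, 0.1, -0.78, 0, 0, 0, -0.041, 0, 0, 0, 0, 0, 0]

```text
t: 4.9
position: [510.2, -131.4, 168.3]
ee_rot: [-0.294, 0.956, -0.001, 0.001]
force: [-0.1, -0.1, -0.5]
finger_gap: -0.2
gripper_force: 0.0
```

```bash
python3 - <<'E'
from rig import telemetry,camera
from h import *
np.set_printoptions(precision=3,suppress=True)
o=telemetry.get_obs();print(o['t'],o['position'],o['ee_rot'],o['force'])
c=camera('wrist');np.savez('w3.npz',**c);a=cv2.resize(c['img'][:,:,::-1],(500,375))
t=camera('top');np.savez('t3.npz',**t);b=cv2.resize(t['img'][140:250,265:395,::-1],None,fx=5,fy=5,interpolation=cv2.INTER_CUBIC)
cv2.imwrite('pics/t3.png',np.clip(b*1.8,0,255).astype('uint8'))
E
```

```text
4.9 [ 510.209 -131.361  168.254] [-0.294  0.956 -0.001  0.001] [-0.136 -0.07  -0.545]
```

View pics/t3.png

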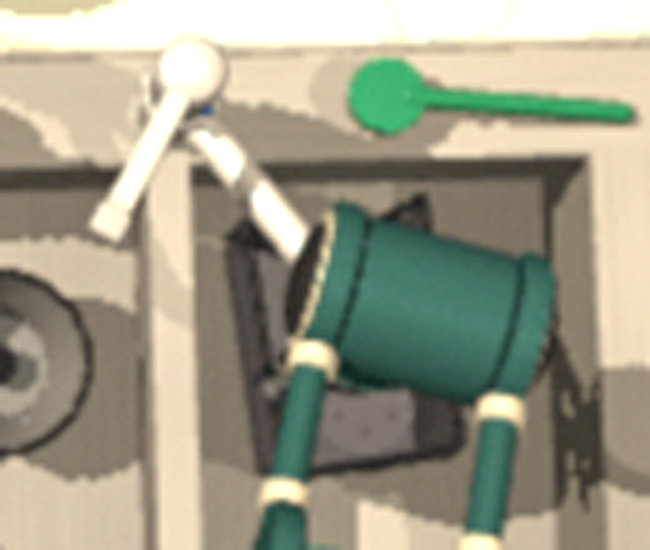

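Only the spout has turned; the lever (106,228), the bin and the brush are where they were. I'll push the last bit, back off, and look.

Emit:
play_rows:
  plan: [0.07, -0.52, 0, 0, 0, -0.027, 0.07, -0.52, 0, 0, 0, -0.027, 0, 0, 0, 0, 0, 0, 0, 2, 0, 0, 0, 0, 0, 2, 0, 0, 0, 0, 0, 2, -3, 0, 0, 0, 0, 0, -4, 0, 0, 0, 0, 0, -4, 0, 0, 0, 0, 0, -4, 0, 0, 0, 0, 0, 0, 0, 0, 0, 0, 0, 0, 0, 0, 0]

```text
t: 6.1
position: [478.0, -91.4, 318.0]
ee_rot: [-0.32, 0.947, -0.001, 0.002]
force: [-0.1, 0.3, -0.6]
finger_gap: -0.3
gripper_force: 0.0
```

```bash
python3 - <<'E'
from rig import telemetry,camera
from h import *
np.set_printoptions(precision=3,suppress=True)
o=telemetry.get_obs();print(o['t'],o['position'],o['ee_rot'],o['force'],o['joint_positions'])
c=camera('wrist');np.savez('w4.npz',**c);cv2.imwrite('pics/w4.png',cv2.resize(c['img'][:,:,::-1],(800,600),interpolation=cv2.INTER_CUBIC))
for th in(.62,.665,.71):
    print(th,proj(c,[682-215*np.cos(th),-46-215*np.sin(th),126])*1.5625)
E
```

```text
6.1 [478.006 -91.427 317.955] [-0.32   0.947 -0.001  0.002] [-0.107  0.29  -0.579] [-0.24  -0.138  1.903 -0.     1.374 -2.462]
0.62 [271.52  228.773]
0.665 [257.502 228.629]
0.71 [243.557 229.111]
```

View pics/w4.png

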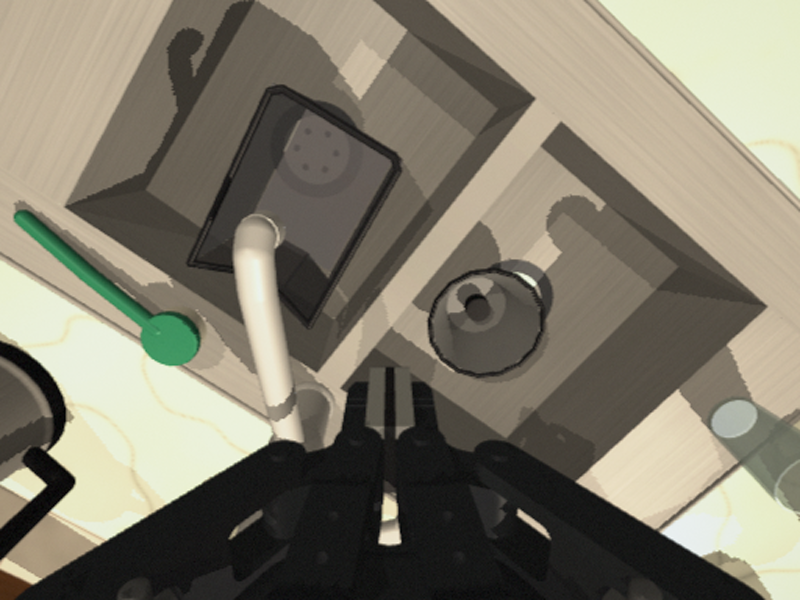

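The bin's rim corners are at (275,88), (400,161), (311,325) and (190,264). The outlet is at about (263,231), and the bin hasn't moved.

```bash
python3 - <<'E'
from h import *
np.set_printoptions(precision=1,suppress=True)
W=np.load('w4.npz');cv=lambda p:(np.array(p)+.5)*.64-.5
# edge-line intersections for sharp corners
L=[((293,90),(388,150)),((398,172),(318,315)),((302,318),(240,272)),((194,258),(267,95))]
for z in(11,14):
  q=np.array([ray(W,cv(p),z) for p in[(275,86),(402,160),(311,327),(189,264)]]);m=q.mean(0)
  d=m[:2]-[682,-46];print(q[:,:2].tolist(),m,np.linalg.norm(np.diff(q,axis=0),axis=1),np.hypot(*d),np.arctan2(-d[1],-d[0]))
o=ray(W,cv((263,231)),126);d=o[:2]-[682,-46];print(o,np.hypot(*d),np.arctan2(-d[1],-d[0]))
# outlet blob centre: bright pixels near spout end
E
```

```text
[[436.64054490262004, -246.04862275755772], [418.6611980571456, -122.53971046207714], [602.4618030521592, -96.14528016566508], [619.6347901775607, -226.81211010281461]] [ 519.3 -172.9   11. ] [124.8 185.7 131.8] 206.2894184125914 0.6624993245462073
[[436.45558693066965, -245.32103755037247], [418.60140587712704, -122.6719501946391], [601.1224566992624, -96.46126849593941], [618.175891621135, -226.21844262696476]] [ 518.6 -172.7   14. ] [123.9 184.4 130.9] 206.75597993917515 0.659403814621677
[ 511.9 -175.   126. ] 213.53225316027633 0.6488196156402675
```

The outlet is within about 3 mm tangentially of the best angle (0.649 against 0.661 rad); the radial 8 mm can't be changed. Next is the lever: move to its left side, facing it, with fingertips at about 203 mm.

Emit:
play_rows:
  plan: [-3.8, 0.6, 0, 0, 0, 0, -3.8, 0.6, 0, 0, 0, 0, -3.8, 0.6, 0, 0, 0, 0, -3.8, 0.6, 0, 0, 0, 0, -3.8, 0.6, 0, 0, 0, 0, 0, 0, 0, 0, 0, 0.147, 0, 0, 0, 0, 0, 0.147, 0, 0, 0, 0, 0, 0.147, 0, 0, 0, 0, 0, 0.147, 0, 0, 0, 0, 0, 0.147, 0, 0, 0, 0, 0, 0.147, 0, 0, 0, 0, 0, 0.147, 0, 0, 0, 0, 0, 0.147, 0, 0, 0, 0, 0, 0, 0, 0, 0, 0, 0, 0]

```text
t: 7.65
position: [609.4, 47.8, 314.3]
ee_rot: [0.257, 0.966, -0.0, -0.001]
force: [0.5, -0.7, 0.5]
finger_gap: -0.1
gripper_force: 0.0
```

```bash
python3 - <<'E'
from rig import telemetry,camera
from h import *
np.set_printoptions(precision=3,suppress=True)
o=telemetry.get_obs();p=o['position'];q=o['ee_rot'];print(o['t'],p,q,o['force'],o['joint_positions'])
th=-2*np.arctan2(q[0],q[1]);u=np.array([-np.cos(th),-np.sin(th)]);n=np.array([-np.sin(th),np.cos(th)])
d=p[:2]-[682,-46];print('theta',th,'along',d@u,'off',d@n)
c=camera('wrist');np.savez('w5.npz',**c);cv2.imwrite('pics/w5.png',cv2.resize(c['img'][:,:,::-1],(800,600),interpolation=cv2.INTER_CUBIC))
for t in(-.58,-.53,-.48):print(t,proj(c,[682-122*np.cos(t),-46-122*np.sin(t),220])*1.5625)
E
```

```text
7.65 [609.387  47.778 314.342] [ 0.257  0.966 -0.    -0.001] [ 0.549 -0.704  0.513] [ 0.038  0.113  1.661 -0.     1.371 -1.013]
theta -0.5206383195517609 along 109.64025397458188 off 45.232809433392276
-0.58 [314.383 292.325]
-0.53 [302.158 291.908]
-0.48 [289.962 292.072]
```

View pics/w5.png

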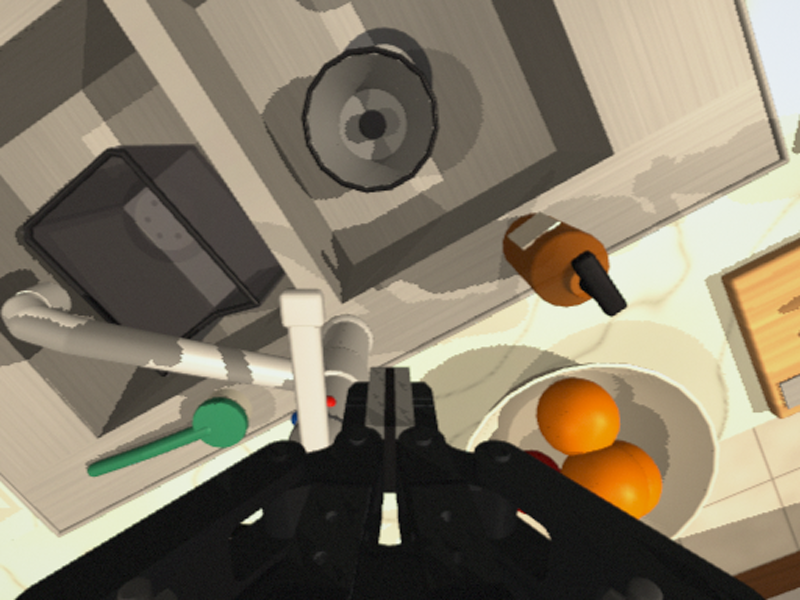

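The lever tip at (302,291) matches -0.53 rad, and the way down on its left side is clear. Going down and pushing along the arc.

Emit:
play_rows:
  plan: [0, 0, 3.1, 0, 0, 0, 0, 0, 3.1, 0, 0, 0, 0, 0, 3.1, 0, 0, 0, 0, -0.8, 0, 0, 0, 0, 0, -0.8, 0, 0, 0, 0, 0.1, -0.44, 0, 0, 0, -0.04, 0.1, -0.44, 0, 0, 0, -0.04, 0.1, -0.44, 0, 0, 0, -0.04, 0.1, -0.44, 0, 0, 0, -0.04, 0.1, -0.44, 0, 0, 0, -0.04, 0.1, -0.44, 0, 0, 0, -0.04, 0.1, -0.44, 0, 0, 0, -0.04, 0.1, -0.44, 0, 0, 0, -0.04, 0.1, -0.44, 0, 0, 0, -0.04, 0.1, -0.44, 0, 0, 0, -0.04, 0.1, -0.44, 0, 0, 0, -0.04, 0.1, -0.44, 0, 0, 0, -0.04, 0.1, -0.44, 0, 0, 0, -0.04, 0.1, -0.44, 0, 0, 0, -0.04]

```text
t: 9.6
position: [573.6, -21.2, 226.2]
ee_rot: [-0.019, 1.0, 0.0, 0.002]
force: [-1.3, 2.2, 0.4]
finger_gap: 0.1
gripper_force: 1.2
```

```bash
cat > st.py <<'E'
from rig import telemetry
from h import *
np.set_printoptions(precision=3,suppress=True)
o=telemetry.get_obs();p=o['position'];q=o['ee_rot'];print(o['t'],p,o['force'],o['joint_positions'][5])
th=-2*np.arctan2(q[0],q[1]);u=np.array([-np.cos(th),-np.sin(th)]);n=np.array([-np.sin(th),np.cos(th)])
d=p[:2]-[682,-46];print('theta',th,'along',d@u,'off',d@n)
E
python3 st.py
```

```text
9.6 [573.61  -21.204 226.193] [-1.338  2.22   0.4  ] -1.690576404389259
theta 0.03822478552475361 along 107.36363378517245 off 28.9204603963408
```

In contact, but the tips are only just level with the bar's underside. I'll ease off, go 6 mm lower, and continue.

Emit:
play_rows:
  plan: [0, 0.5, 0, 0, 0, 0, 0, 0, 0.7, 0, 0, 0, 0, -0.4, 0, 0, 0, 0, 0.1, -0.44, 0, 0, 0, -0.04, 0.1, -0.44, 0, 0, 0, -0.04, 0.1, -0.44, 0, 0, 0, -0.04, 0.1, -0.44, 0, 0, 0, -0.04, 0.1, -0.44, 0, 0, 0, -0.04, 0.1, -0.44, 0, 0, 0, -0.04, 0.1, -0.44, 0, 0, 0, -0.04, 0.1, -0.44, 0, 0, 0, -0.04, 0.1, -0.44, 0, 0, 0, -0.04, 0.1, -0.44, 0, 0, 0, -0.04, 0.1, -0.44, 0, 0, 0, -0.04, 0.1, -0.44, 0, 0, 0, -0.04, 0.1, -0.44, 0, 0, 0, -0.04, 0.1, -0.44, 0, 0, 0, -0.04, 0, 0, 0, 0, 0, 0]

```text
t: 11.4
position: [577.1, -82.7, 216.0]
ee_rot: [-0.293, 0.956, 0.0, -0.001]
force: [-0.8, 0.2, -0.3]
finger_gap: -0.1
gripper_force: 0.3
```

```bash
python3 st.py
```

```text
11.4 [577.13  -82.719 216.028] [-0.791  0.211 -0.308] -2.3513383977129223
theta 0.595666618670522 along 107.41060633889549 off 28.443655554913775
```

Emit:
play_rows:
  plan: [0.1, -0.44, 0, 0, 0, -0.04, 0.1, -0.44, 0, 0, 0, -0.04, 0, -0.3, 0, 0, 0, 0, 0, 0, 0, 0, 0, 0]

```text
t: 11.8
position: [582.8, -93.1, 216.0]
ee_rot: [-0.331, 0.944, 0.0, -0.0]
force: [-1.3, 0.6, -0.9]
finger_gap: 0.1
gripper_force: 0.5
```

```bash
python3 st.py
```

```text
11.8 [582.787 -93.145 216.043] [-1.271  0.632 -0.904] -2.4458307271479844
theta 0.6744701939567961 along 106.93074336407872 off 25.135063851467585
```

Emit:
play_rows:
  plan: [0, -0.2, 0, 0, 0, 0, 0, -0.1, 0, 0, 0, 0, 0, 0, 0, 0, 0, 0]

```text
t: 12.1
position: [584.7, -95.3, 216.1]
ee_rot: [-0.332, 0.943, 0.0, -0.0]
force: [-3.1, 0.8, -0.3]
finger_gap: -0.4
gripper_force: 0.9
```

```bash
python3 st.py
```

```text
12.1 [584.653 -95.342 216.123] [-3.08   0.803 -0.297] -2.450269589593609
theta 0.6758493316428246 along 106.81416535857907 off 22.40051598217795
```

Emit:
play_rows:
  plan: [0, -0.2, 0, 0, 0, 0, 0, -0.1, 0, 0, 0, 0, 0, 0, 0, 0, 0, 0]

```text
t: 12.4
position: [585.3, -96.3, 216.1]
ee_rot: [-0.332, 0.943, 0.002, -0.001]
force: [-6.8, 5.8, 1.1]
finger_gap: -0.3
gripper_force: 4.0
```

```bash
python3 st.py
```

```text
12.4 [585.325 -96.26  216.055] [-6.844  5.807  1.116] -2.453787878685242
theta 0.6760014203442851 along 106.8610750057671 off 21.281022218637155
```

The force rises while the motion stalls, so the lever is at its stop. Backing off sideways, rising and checking.

Emit:
play_rows:
  plan: [0, -0.1, 0, 0, 0, 0, 0, 0, 0, 0, 0, 0, 0, 1, 0, 0, 0, 0, 0, 2, 0, 0, 0, 0, 0, 2, 0, 0, 0, 0, 0, 0, -4, 0, 0, 0, 0, 0, -4, 0, 0, 0, 0, 0, -4, 0, 0, 0, 4, 1, 0, 0, 0, 0.1, 4, 1, 0, 0, 0, 0.1, 4, 1, 0, 0, 0, 0.1, 4, 0, 0, 0, 0, 0, 0, 0, 0, 0, 0, 0, 0, 0, 0, 0, 0, 0]

```text
t: 13.8
position: [402.1, -114.2, 337.0]
ee_rot: [-0.186, 0.982, -0.001, 0.002]
force: [0.2, 1.0, -1.4]
finger_gap: 0.1
gripper_force: 0.0
```

```bash
python3 - <<'E'
from rig import telemetry,camera
from h import *
np.set_printoptions(precision=3,suppress=True)
o=telemetry.get_obs();print(o['t'],o['position'],o['force'])
c=camera('wrist');a=cv2.resize(c['img'][:,:,::-1],(480,360),interpolation=cv2.INTER_AREA)
t=camera('top');s=camera('scene');np.savez('w6.npz',**c);np.savez('t6.npz',**t);np.savez('s6.npz',**s)
f=lambda im,k:cv2.resize(np.clip(im[:,:,::-1]*1.5,0,255).astype('uint8'),(400,300),interpolation=cv2.INTER_CUBIC)
g=lambda im:cv2.resize(np.clip(im[:,:,::-1]*1.5,0,255).astype('uint8'),(400,300),interpolation=cv2.INTER_CUBIC)
T=t['img'][140:236,265:393];S=s['img'][125:221,120:248]
W=cv2.resize(c['img'][:,:,::-1],(400,300),interpolation=cv2.INTER_AREA)
F=cv2.resize(s['img'][:,:,::-1],(400,300),interpolation=cv2.INTER_AREA)
cv2.imwrite('pics/f6.png',np.vstack([np.hstack([g(T),g(S)]),np.hstack([W,F])]))
for th in(.65,.7):
    X=[682-122*np.cos(th),-46-122*np.sin(th),217]
    print('lever',th,proj(t,X)*3.125-np.array([265,140])*3.125,proj(s,X)*3.125-np.array([120,125])*3.125,proj(c,X)*400/512)
E
```

```text
13.8 [ 402.117 -114.201  337.024] [ 0.183  0.973 -1.418]
lever 0.65 [196.442 134.423] [189.92   79.841] [140.965 265.679]
lever 0.7 [201.023 130.55 ] [183.594  82.039] [136.782 266.701]
```

View pics/f6.png

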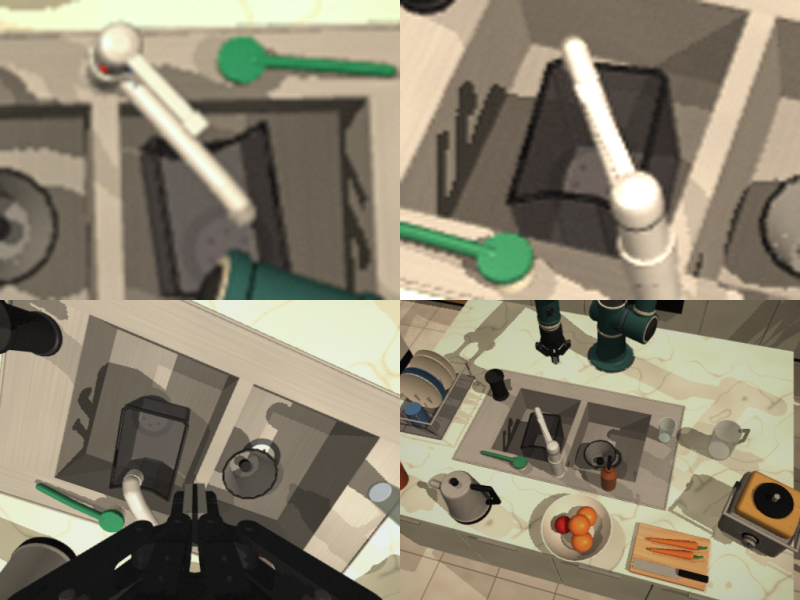

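The panels show the lever tip at top-panel (199,128), which fits 0.70 rad, and the lever is still down. The spout end is at (242,208) over the bin, and everything else stands where it was. One last numeric check of the spout and lever angles before handing in.

```bash
python3 - <<'E'
from h import *
np.set_printoptions(precision=3,suppress=True)
t=np.load('t6.npz');W=np.load('w6.npz')
cv=lambda p:(np.array(p)*[1,1]+.5)*1.28-.5
for th in(.6,.65,.7):
    print(th,[((proj(t,[682-r*np.cos(th),-46-r*np.sin(th),z])-[265,140])*3.125).round(1) for r,z in((215,160),(180,156),(228,145))],(proj(W,[682-215*np.cos(th),-46-215*np.sin(th),125])/1.28).round(1))
im=t['img'][140:236,265:393].astype(int);g=im.min(2)
g=cv2.resize(g.astype('uint8'),(400,300),interpolation=cv2.INTER_CUBIC)
m=(g>95).astype('uint8');
for r in(150,165,180,195,208):
    x=np.where(m[r,150:290])[0]+150;print(r,x.min() if len(x) else 0,x.max() if len(x) else 0,len(x))
E
```

```text
0.6 [array([237. , 215.5]), array([216.5, 188.5]), array([242. , 226.2])] [140.2 174.6]
0.65 [array([245.2, 209.2]), array([223.3, 183.3]), array([250.5, 219.6])] [133.8 176.1]
0.7 [array([253. , 202.6]), array([229.8, 177.8]), array([258.7, 212.6])] [127.6 177.9]
150 179 204 26
165 192 218 27
180 206 231 26
195 219 243 25
208 229 246 18
```

```bash
python3 -c "
from rig import workorder
print(workorder.sign_off())"
```

```text
the job is handed in; nothing more can be done
None
```

I handed the job in: the spout is at about 0.65 rad, with its outlet an estimated 9 mm from the middle of the pulp bin, and the lever was then pushed to the cold stop without being raised; nothing else appears to have moved in the last pictures.

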